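# Click the eyepiece camera onto the microscope tube and switch it on

## Task

Fit the eyepiece camera onto the microscope's bare sloping tube: slide it down until it clicks past the sprung balls and sits fully home on the collar. Then push in the power button on its top until it snaps and stays down. Let go and leave the other things on the desk where they are.

Things in the scene. Friction and masses are not known exactly. Their poses are not given: they have to be found in the camera images.
- camera: eyepiece camera: upright black cylinder with an aluminium band at its waist and a grey button on top, 94 mm tall without the button; loose, 0.17 to 0.25 kg, standing left or right of the microscope. Origin: centre of its open lower end; z towards the button. 0 to 52 mm: sleeve, 44 mm outside, bore 32.4 mm, 52 mm deep. 52 to 94 mm: solid head, 48 mm in diameter, the place to grip
- tube: the microscope's bare steel tube, fixed, leaning 35 degrees from vertical towards the robot's side. Origin: centre of the upper face of its collar (44 mm in diameter), where the camera's lower end must sit; z points up along the tube. 30 mm in diameter, 48 mm long above the collar; its last 7 mm taper to 20 mm
- ball_ring (a point): point on the tube's axis level with its three sprung balls, 11.5 mm above the collar. The balls stand 3.2 mm out of the tube. The sleeve meets them 15 to 20 mm before it is home (its own weight does not carry it past), needs a push of roughly 5 to 10 N along the tube, and snaps down over the last 4 mm as they spring into a groove inside the sleeve, 6.5 to 22 mm from its lower end
- microscope: the ivory microscope, fixed, origin at the centre of the underside of its foot (200 x 150 x 30 mm), x from the tube side to the column side, z up; the centre of the tube's collar is 51 mm to -x of the origin and 209 mm high, the steel dome under it reaches 210 mm
- button_top (a point): centre of the top of the camera's grey power button, 22 mm in diameter, on the camera's axis; it stands 10 mm above the head (104 mm from the camera's lower end)
- power_button (a joint): travel of the power button into the camera, m: 0 out, 0.0066 fully in. The resistance peaks at about 4 N near 1.5 mm; past the middle (3.5 mm) it snaps in by itself and stays in
- lens_case: plain black lens case, an upright cylinder 54 mm in diameter and 88 mm tall with a rounded screw lid, no button; loose, stands at the other side of the microscope from the camera. Origin at the centre of its underside
- dish: open glass dish, 90 mm in diameter, 16 mm high, loose, in front of the microscope; origin under its centre
- mouse: black computer mouse, 110 x 60 x 33 mm, loose, origin under its centre
- mug: white mug, 80 mm in diameter, 92 mm high, loose, origin under its centre
- oil: small amber bottle, 38 mm in diameter, 75 mm high, loose, origin under its centre
- slide_box: wooden slide box, 100 x 170 x 35 mm, loose, origin under its centre
Mind the look-alikes: they are no part of the job. Leave any green look-alike of the camera alone. Leave any purple look-alike of the microscope alone.

How it is judged (in metres and radians):
On the way, in this order (a step that is already met when the one before it is completed fails the run):
1. the camera has clicked home on the tube: its lower end sits on the collar (z of camera in the frame of tube below 0.0025 m and distance between camera and tube below 0.004 m and angle between the z axis of camera and the z axis of tube, either way round below 0.08 rad), for 0.2 s.
2. the power button has snapped in (value of joint power_button above 0.005 m and distance between camera and tube below 0.004 m), for 0.2 s.
At the end, for the whole second after the job is handed in: the camera sits home on the tube's collar (lower end within 2.5 mm of the collar along the tube and its centre within 4 mm, axes within 0.08 rad), at rest, and the power button stays in by more than 5 mm (all of step 2 and z of camera in the frame of tube below 0.0025 m and angle between the z axis of camera and the z axis of tube, either way round below 0.08 rad and linear speed of camera below 0.02 m/s); the robot touches nothing.
It fails at once if one of the other loose things on the desk is shifted by more than 30 mm (distance of any of lens_case, dish, mouse, mug, oil, slide_box from where it was at the start of the episode above 0.03 m).
It also fails if it takes over 51 s, if anything falls off the work surface, if the arm or the gripper's body presses on something with over 40 N, if the wrist force passes 120 N, or if a joint passes its speed limit or range.

## Robot

A 6-joint arm with a two-finger parallel gripper is mounted at the origin on the work surface. World frame = base frame: x ahead of the robot, y to its left, z up, the work surface at z = 0. Lengths are in m, angles in degrees, forces in N, time in s.
With the tool pointing down it reaches from about 0.325 to 0.775 m from the base axis. Payload 5.5 kg.
Tool frame: the origin (TCP) lies at the centre of the arm's flange, where the gripper is bolted on; the fingertips stand 182 mm ahead of it and the grasp point (between the pads) lies 163 mm ahead of it; z points along the fingers, y is the line along which they close (so a half turn about z gives the same grasp; the last joint's range is limited). The gripper opens to 88 mm and grips with 3 to 60 N. Pads are 20 mm wide; open, the fingers measure 115 mm over their backs; the gripper's body (75 mm by 178 mm) begins 61 mm behind the grasp point.
Start: joints at [-69.425, 5.22, 70.514, -0, 104.267, -3.249], TCP at [0.242, -0.549, 0.405] pointing down, gripper open.
Joint ranges: [-164.24, 164.24], [-49.07, 125.15], [9.68, 141.18], [-86.29, 266.29], [3.28, 154.24], [-151.56, 151.56]. Speed limits (degrees/s): [147.25, 147.25, 172.46, 180, 180, 180].

## Interface

Orientations are given as [roll, pitch, yaw] about the fixed x, y, z axes, in that order (R = Rz(yaw) Ry(pitch) Rx(roll)).
In Python, from station import r gives the robot as it stands. The module is installed in compiled form; this text tells all that it offers. Calls block until the motion is done:
- r.reach(position, orientation): joint-space move of the TCP to a pose.
- r.servo_line(position, rotation=None, speed=0.15): straight line of the TCP; rotation=None keeps the orientation; speed is the mean speed in m/s.
- r.move_joints(angles): joint-space move.
- r.let_go() and r.grab(squeeze=None): open the fingers fully, or close them until they stop; squeeze is the grip in N (None keeps the last).
- r.wait(seconds).
- r.inverse_kinematics(position, orientation): joint angles nearest the present ones, or None.
- r.sense(): the state.
- r.snapshot(name): name is "side" or "top"; returns a dict with "frame" (480x640x3 uint8, red, green, blue), "fx", "fy", "cx", "cy" (pixels), "R" (3x3) and "t" (3): a world point X has camera coordinates R X + t. Camera axes: x right, y down, z forward; pixel columns grow to the right and rows downward; lengths in m; the calibration is good to about 2 mm. A picture is of the moment at which its call begins. There is no depth.
A pose or a line that the arm cannot do raises r.IKError and nothing moves.
- r.hand_in(): hands the job in; it is judged then, once.
The state is a dict: "clock": time; "joints": joint angles; "joint_vel": joint speeds; "joint_torque": joint torques, N m; "tcp_pos": TCP position; "orientation": TCP orientation; "contact_force": force on the tool from outside, world axes, zero at the start; "torque": the same for the moment, N m; "opening": finger opening in m; "gripper_force": force on a finger pad.
Only numpy, scipy, OpenCV 4.12 (cv2) and the standard library are available. Lean on these libraries where they do the work, as an engineer would, in place of code of your own. Each camera call takes 0.05 s, during which the arm holds its last target. There are 200 camera calls.

## Working session

There is one attempt and no reset: what is moved stays moved. The work goes in short steps, each a Python script; the robot and the scene stay as the last script left them, time stands still between calls to the robot, and variables do not carry over. Pictures are saved under pics/ and viewed, at most 10 in all, crops included, and the job is handed in when it is done.

```bash
mkdir -p pics; python3 - <<'E'
from station import r
import cv2,pickle
d={}
for n in("side","top"):
    s=r.snapshot(n);d[n]=s;cv2.imwrite(f"pics/{n}0.png",s["frame"][:,:,::-1])
    print(n,s["fx"],s["fy"],s["cx"],s["cy"],s["R"],s["t"])
pickle.dump(d,open("s0.pkl","wb"));print(r.sense())
E
```

```text
side 515.0689046197598 515.0689046197598 310.0204155767358 237.21919182267143 [[-0.94797159 -0.31783853  0.01812563]
 [-0.20364786  0.56166    -0.80191371]
 [ 0.24469863 -0.76388266 -0.59716485]] [0.46198033 0.22267936 1.39163015]
top 519.5367362040579 519.5367362040579 327.4510578556009 240.72137634661627 [[ 0.0583934  -0.99827082  0.00675097]
 [-0.97535104 -0.05849158 -0.21276532]
 [ 0.21279228  0.00583952 -0.97708001]] [-0.06897997  0.54516137  1.42679516]
{'clock': 0.1, 'joints': array([-6.94239433e+01,  5.26005473e+00,  7.05750643e+01, -5.16341631e-04,
        1.04266818e+02, -3.25222814e+00]), 'joint_vel': array([-0.00286622, -0.08707464, -0.06732711, -0.00056932, -0.01106942,
       -0.04340524]), 'joint_torque': array([ 3.29758630e-03, -4.47855842e+01, -4.07571244e+01,  7.01526389e-02,
        2.83773069e-02, -1.10574001e-04]), 'tcp_pos': array([ 0.24238105, -0.54892566,  0.40360567]), 'orientation': array([-1.79898199e+02, -5.28321089e-03,  2.38281533e+01]), 'contact_force': array([ 0.61635898,  0.54468507, -0.20158151]), 'torque': array([-0.01459768, -0.05388771,  0.03159589]), 'gripper_force': 0.0, 'opening': 0.08793235638744802}
```

View pics/side0.png

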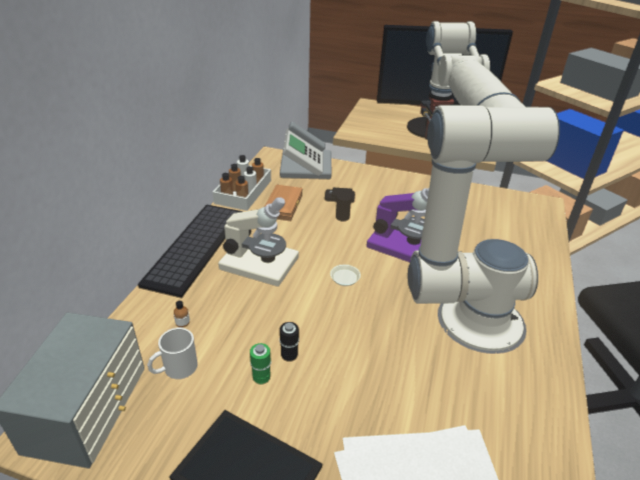

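View pics/top0.png

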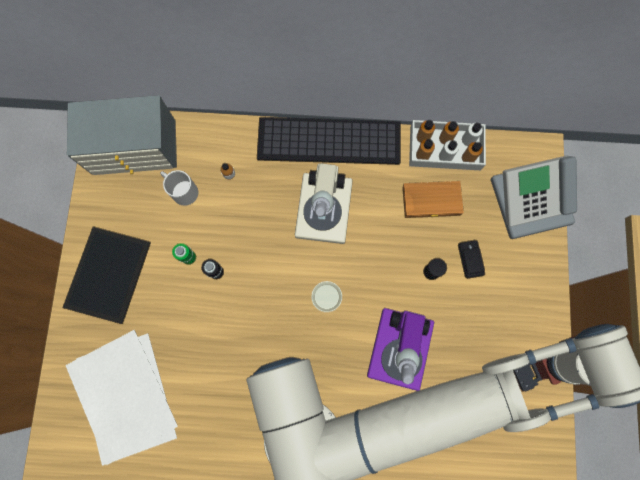

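The side view shows the camera at about (289,340), the green look-alike at (260,363) and the ivory microscope at (262,240). In the top view they are at (212,268), (183,253) and (323,208). I'll enlarge these next.

```bash
python3 - <<'E'
import pickle,cv2,numpy as np
d=pickle.load(open("s0.pkl","rb"))
def crop(n,u,v,w,h):return cv2.resize(d[n]["frame"][v:v+h,u:u+w],(400,300),interpolation=cv2.INTER_CUBIC)
a=np.vstack([np.hstack([crop("side",240,300,80,60),crop("side",220,195,80,60)]),np.hstack([crop("top",170,235,80,60),crop("top",285,190,80,60)])])
cv2.imwrite("pics/c1.png",a[:,:,::-1])
a=np.vstack([np.hstack([crop("side",215,190,100,75)[:, :],crop("side",215,190,100,75)])])
E
```

```text
(no output)
```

View pics/c1.png

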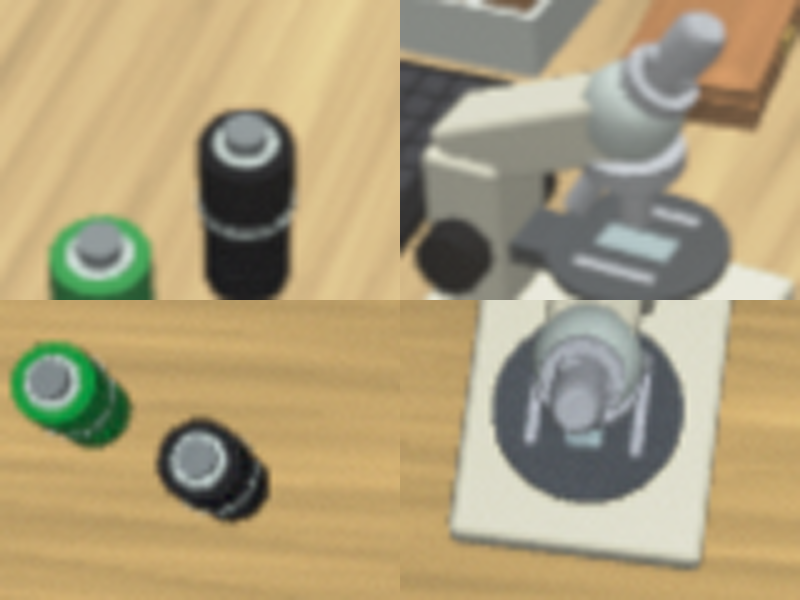

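The crops show the camera's button top at side (288.8,325) and top (208.8,265.6). The tube tip is at side (280.6,200.6) and top (319.2,211.6). I'll triangulate both and take a wider crop of the microscope foot for its yaw.

```bash
cat > h.py <<'E'
import numpy as np
def proj(s,X):
    c=np.atleast_2d(X)@np.array(s["R"]).T+s["t"]
    return np.c_[s["fx"]*c[:,0]/c[:,2]+s["cx"],s["fy"]*c[:,1]/c[:,2]+s["cy"]]
def ray(s,u,v):
    R=np.array(s["R"]);d=R.T@[(u-s["cx"])/s["fx"],(v-s["cy"])/s["fy"],1];return -R.T@s["t"],d/np.linalg.norm(d)
def tri(s1,p1,s2,p2):
    A=0;b=0;
    for s,p in((s1,p1),(s2,p2)):
        o,d=ray(s,*p);M=np.eye(3)-np.outer(d,d);A=A+M;b=b+M@o
    X=np.linalg.solve(A,b);return X,proj(s1,X)-p1,proj(s2,X)-p2
E
python3 - <<'E'
import pickle,cv2,numpy as np
from h import *
np.set_printoptions(precision=4,suppress=True)
d=pickle.load(open("s0.pkl","rb"));s,t=d["side"],d["top"]
print(tri(s,(288.8,325),t,(208.8,265.6)));print(tri(s,(280.6,200.6),t,(319.2,211.6)))
a=cv2.resize(s["frame"][190:290,215:305],(396,440),interpolation=2);b=cv2.resize(t["frame"][150:250,280:370],(396,440),interpolation=2)
cv2.imwrite("pics/c2.png",np.hstack([a,b])[:,:,::-1])
E
```

```text
(array([0.4486, 0.2834, 0.1026]), array([[-0.4421, -0.1184]]), array([[0.0378, 0.3951]]))
(array([ 0.581 , -0.0127,  0.2453]), array([[-0.1839, -0.0581]]), array([[0.0284, 0.2051]]))
```

View pics/c2.png

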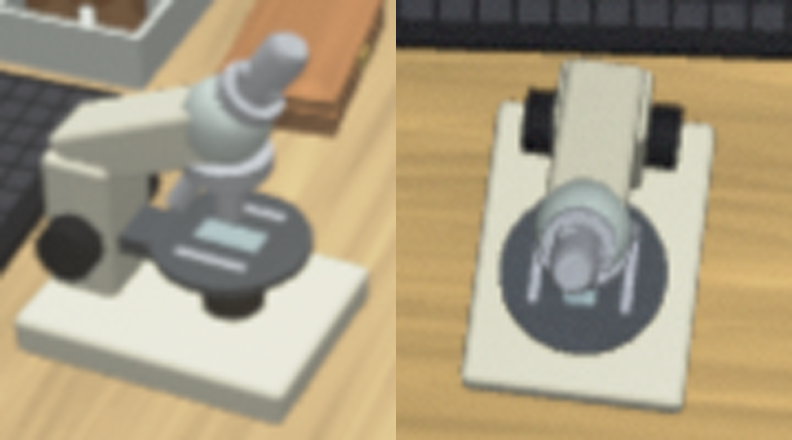

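The foot's upper corners are, in the top view, (303.2,173.5), (351.6,178.0), (294.8,236.0) and (344.6,241.2). In the side view they are (298.0,251.4), (277.1,279.4) and (218.5,263.5). I'll fit the microscope pose from these.

```bash
python3 - <<'E'
import pickle,numpy as np
from h import *
from scipy.optimize import least_squares
np.set_printoptions(precision=4,suppress=True)
d=pickle.load(open("s0.pkl","rb"));s,t=d["side"],d["top"]
S=35*np.pi/180
tip=[-.051-.048*np.sin(S),0,.209+.048*np.cos(S)]
BL,BR,FL,FR=[.1,.075,.03],[.1,-.075,.03],[-.1,.075,.03],[-.1,-.075,.03]
T=[(BL,303.2,173.5),(BR,351.6,178),(FL,294.8,236),(FR,344.6,241.2),(tip,319.2,211.6)]
Q=[(FR,298,251.4),(FL,277.1,279.4),(BL,218.5,263.5),(tip,280.6,200.6)]
def W(p,m):
    c,n=np.cos(p[2]),np.sin(p[2]);m=np.array(m)
    return np.c_[p[0]+c*m[:,0]-n*m[:,1],p[1]+n*m[:,0]+c*m[:,1],m[:,2]]
def f(p):
    return np.r_[tuple((proj(c,W(p,[q[0] for q in L]))-np.array([q[1:] for q in L])).ravel() for c,L in((t,T),(s,Q)))]
o=least_squares(f,[.65,0,0]);print(o.x,np.degrees(o.x[2]));print(o.fun.reshape(-1,2));print(W(o.x,[tip,[-.051,0,.209]]))
from station import r
# feasibility
y=o.x[2];z=np.array([-np.sin(S)*np.cos(y),-np.sin(S)*np.sin(y),np.cos(S)])
col=W(o.x,[[-.051,0,.209]])[0]
from scipy.spatial.transform import Rotation as Ro
for a in range(0,360,30):
    X=np.cross([0,0,1],z);X/=np.linalg.norm(X)
    R=np.c_[np.cross(X,-z)*0+X,np.cross(-z,X),-z]
    R=Ro.from_matrix(R)*Ro.from_euler('z',a,degrees=True);e=R.as_euler('xyz',degrees=True)
    print(a,e,[r.inverse_kinematics(list(col+z*h),list(e)) for h in(.241,.32)])
E
```

```text
[ 0.6572 -0.0172 -0.0588] -3.366881837234582
[[-1.0741 -1.7029]
 [ 0.1863 -0.5352]
 [-1.3885  0.3093]
 [-0.1532  1.0528]
 [-0.0752  0.7092]
 [ 0.8032 -1.8832]
 [ 1.1416  0.0458]
 [-1.9008 -1.6687]
 [ 0.5281 -0.8277]]
[[ 0.5788 -0.0126  0.2483]
 [ 0.6063 -0.0142  0.209 ]]
0 [-145.       -0.      -93.3669] [None, None]
30 [-148.7675   16.6658 -118.6781] [None, None]
60 [-160.7047   29.784  -148.1901] [array([  -5.3043,  -31.0064,  104.3819,    1.1707,   71.6435, -121.9559]), array([  -5.5738,  -36.357 ,  101.0711,    1.284 ,   80.3083, -122.0243])]
90 [180.      35.     176.6331] [array([ -5.3043, -31.0064, 104.3819,   1.1707,  71.6435, -91.9559]), array([ -5.5738, -36.357 , 101.0711,   1.284 ,  80.3083, -92.0243])]
120 [160.7047  29.784  141.4564] [array([ -5.3043, -31.0064, 104.3819,   1.1707,  71.6435, -61.9559]), array([ -5.5738, -36.357 , 101.0711,   1.284 ,  80.3083, -62.0243])]
150 [148.7675  16.6658 111.9443] [array([ -5.3043, -31.0064, 104.3819,   1.1707,  71.6435, -31.9559]), array([ -5.5738, -36.357 , 101.0711,   1.284 ,  80.3083, -32.0243])]
180 [145.       0.      86.6331]
[... 305 characters left out ...]
757])]
240 [160.7047 -29.784   31.8099] [array([ -5.3043, -31.0064, 104.3819,   1.1707,  71.6435,  58.0441]), array([ -5.5738, -36.357 , 101.0711,   1.284 ,  80.3083,  57.9757])]
270 [180.     -35.      -3.3669] [array([ -5.3043, -31.0064, 104.3819,   1.1707,  71.6435,  88.0441]), array([ -5.5738, -36.357 , 101.0711,   1.284 ,  80.3083,  87.9757])]
300 [-160.7047  -29.784   -38.5436] [array([ -5.3043, -31.0064, 104.3819,   1.1707,  71.6435, 118.0441]), array([ -5.5738, -36.357 , 101.0711,   1.284 ,  80.3083, 117.9757])]
330 [-148.7675  -16.6658  -68.0557] [array([ -5.3043, -31.0064, 104.3819,   1.1707,  71.6435, 148.0441]), array([ -5.5738, -36.357 , 101.0711,   1.284 ,  80.3083, 147.9757])]
```

```bash
python3 - <<'E'
from station import r
import cv2
P=[.4486,.2834]
for yw in(62,-118): print(yw,r.inverse_kinematics([*P,.24],[180,0,yw]),r.inverse_kinematics([*P,.5],[180,0,yw]))
q=r.inverse_kinematics([.242,-.549,.5],[180,0,23.8]);print(q)
r.servo_line([.242,-.549,.5])
r.reach([*P,.5],[180,0,62]);print(r.sense()["joints"],r.sense()["clock"])
r.servo_line([*P,.32],speed=.25)
s=r.sense();print(s["tcp_pos"],s["orientation"],s["clock"])
t=r.snapshot("top")["frame"][190:340,130:330];u=r.snapshot("side")["frame"][230:380,190:390]
import numpy as np
cv2.imwrite("pics/g1.png",np.hstack([cv2.resize(x,(400,300)) for x in(u,t)])[:,:,::-1])
E
```

```text
62 [ 2.86085704e+01 -3.70868654e+00  9.62611004e+01 -2.54444375e-14
  8.74475861e+01  5.66085704e+01] [ 2.86085704e+01 -3.11325174e+00  6.91701573e+01 -2.54444375e-14
  1.13943094e+02  5.66085704e+01]
-118 [  28.60857042   -3.70868654   96.26110042    0.           87.44758613
 -123.39142958] [  28.60857042   -3.11325174   69.17015735    0.          113.94309439
 -123.39142958]
[-6.94607040e+01  7.70506338e+00  5.80583637e+01 -2.54444375e-14
  1.14236573e+02 -3.26070400e+00]
[ 2.85424983e+01 -3.10350637e+00  6.91680530e+01 -9.46896979e-03
  1.13940536e+02  5.66052257e+01] 3.8917
[0.44893197 0.28341572 0.32183131] [ 1.79920958e+02 -1.18730687e-01  6.19863167e+01] 4.7583
```

View pics/g1.png

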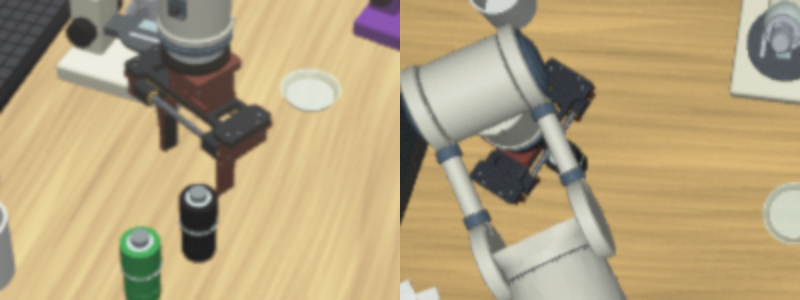

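The fingers straddle the camera: tips at (168,148) and (225,188) in the crop, camera button at (200,192), and the green one is clear of them. Next I'll lower, grip and lift.

```bash
python3 - <<'E'
from station import r
P=[.4486,.2834]
r.servo_line([*P,.239],speed=.08)
s=r.sense();print(s["tcp_pos"],s["contact_force"])
r.grab(45)
s=r.sense();print(s["opening"],s["gripper_force"],s["tcp_pos"],s["contact_force"])
r.servo_line([*P,.50],speed=.25)
s=r.sense();print(s["opening"],s["gripper_force"],s["tcp_pos"],s["contact_force"],s["clock"])
E
```

```text
[0.4488008  0.28351658 0.23980032] [ 0.17566234  0.15465229 -0.33822174]
0.04734997693499668 44.75528061389923 [0.44850593 0.2834933  0.23902313] [-1.17384259  0.10955425  0.69570103]
0.04722489093638742 44.73914623260498 [0.44879733 0.2834758  0.49833643] [ 0.60335494 -0.62364723 -2.62499078] 7.9167
```

```bash
cat >> h.py <<'E'
from scipy.spatial.transform import Rotation as Ro
S=np.radians(35);yw=-.0588
Z=np.array([-np.sin(S)*np.cos(yw),-np.sin(S)*np.sin(yw),np.cos(S)])
X0=np.cross([0,0,1],Z);X0/=np.linalg.norm(X0)
Y0=np.cross(Z,X0)      # X0: sideways, Y0: in-plane, perpendicular to tube
RT=Ro.from_matrix(np.c_[X0,np.cross(-Z,X0),-Z])*Ro.from_euler('z',240,degrees=True)
EU=list(RT.as_euler('xyz',degrees=True))
COL=np.array([.6063,-.0142,.209]);L=.239
def tcp(h,dx=0,dy=0): return list(COL+Z*(L+h)+X0*dx+Y0*dy)
E
python3 - <<'E'
from station import r
from h import *
import cv2,pickle
np.set_printoptions(precision=4,suppress=True)
r.reach(tcp(.098),EU)
r.wait(.3)
s=r.sense();print(s["tcp_pos"]-tcp(.098),s["orientation"],EU,s["contact_force"],s["clock"],X0,Y0)
d={n:r.snapshot(n) for n in("side","top")};pickle.dump(d,open("s1.pkl","wb"))
Rm=Ro.from_euler('xyz',s["orientation"],degrees=True).as_matrix();low=s["tcp_pos"]+Rm[:,2]*L
print("low",low,proj(d["side"],low),proj(d["top"],low),"tip px",proj(d["side"],COL+Z*.048),proj(d["top"],COL+Z*.048))
a=cv2.resize(d["side"]["frame"][160:240,220:300],(400,400),interpolation=2);b=cv2.resize(d["top"]["frame"][170:250,280:360],(400,400),interpolation=2)
cv2.imwrite("pics/c3.png",np.hstack([a,b])[:,:,::-1])
E
```

```text
[ 0.0004  0.0006 -0.0001] [160.7416 -29.7483  31.872 ] [np.float64(160.70465726466875), np.float64(-29.784009840891958), np.float64(31.807745939832493)] [ 0.2036 -0.0852 -2.3481] 9.3583 [-0.0588 -0.9983  0.    ] [ 0.8177 -0.0481  0.5736]
low [ 0.5504 -0.0101  0.2891] [[290.5853 189.2131]] [[317.2359 219.0488]] tip px [[281.1309 199.7714]] [[319.1273 212.3115]]
```

View pics/c3.png

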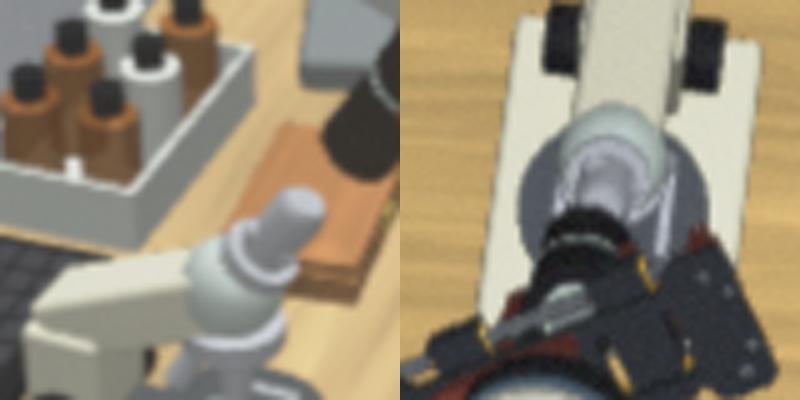

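The sleeve end shows at side crop (358,155), roughly in line with the tube tip at (303,205). The top view agrees. I'll move closer and overlay the model outlines.

```bash
cat > ov.py <<'E'
from station import r
from h import *
import cv2
def overlay(name,k=10):
    s=r.sense();Rm=Ro.from_euler('xyz',s["orientation"],degrees=True).as_matrix();zt=-Rm[:,2];low=s["tcp_pos"]-zt*L
    a=np.linspace(0,2*np.pi,60)[:,None];out=[]
    for n in("side","top"):
        c=r.snapshot(n);m=proj(c,(low+COL+Z*.048)/2)[0].astype(int);u,v=m[0]-20,m[1]-27
        im=cv2.resize(c["frame"][v:v+54,u:u+40],None,fx=k,fy=k,interpolation=2)[:,:,::-1].copy()
        for o,rad,col in((COL,.022,(0,0,255)),(COL+Z*.041,.015,(0,0,255)),(COL+Z*.048,.010,(0,0,255)),(low,.022,(0,255,0)),(low+zt*.052,.022,(0,255,0)),(low+zt*.094,.024,(0,255,0)),(low+zt*.104,.011,(255,255,0))):
            p=((proj(c,o+rad*(np.cos(a)*Rm[:,0]+np.sin(a)*Rm[:,1]))-[u,v]+.5)*k).astype(np.int32)
            cv2.polylines(im,[p],True,col,1)
        out.append(im)
    cv2.imwrite(name,np.hstack(out))
E
python3 - <<'E'
from ov import *
r.servo_line(tcp(.058),rotation=EU,speed=.08);r.wait(.2)
print(r.sense()["tcp_pos"]-tcp(.058),r.sense()["contact_force"])
overlay("pics/o1.png")
E
```

```text
[-1.74987814e-04 -1.17705829e-06  7.82258275e-04] [ 0.43895809  0.9669659  -2.45659346]
```

View pics/o1.png

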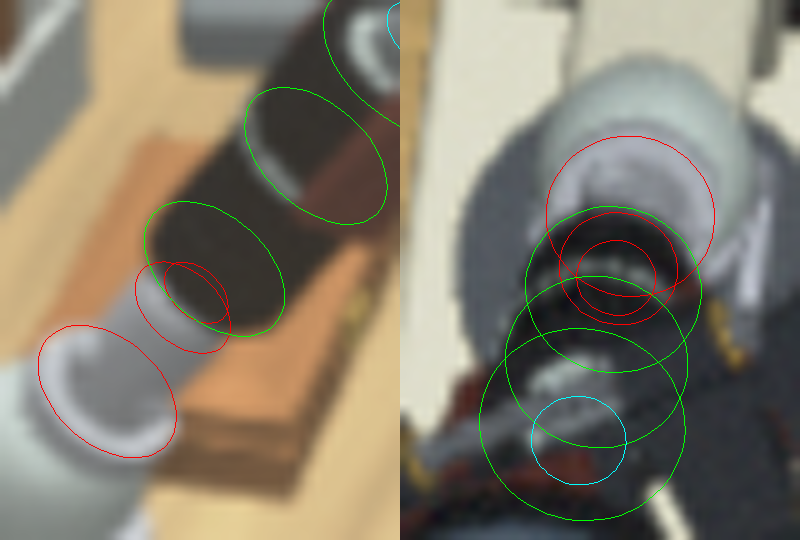

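The overlay fits within about 1 mm: in the side view the sleeve rim and tube axis coincide, and in the top view both rims match. I'll insert now while watching the forces.

```bash
cat > ins.py <<'E'
from station import r
from h import *
def st(h):
    s=r.sense();f=s["contact_force"]
    print(f"{h:.4f} ax {f@Z:.1f} x {f@X0:.1f} y {f@Y0:.1f} dh {(s['tcp_pos']-tcp(h))@Z*1e3:.2f} open {s['opening']*1e3:.1f} t {s['clock']:.2f} tq {np.round(s['torque'],2)}")
    return f@Z,f@X0,f@Y0
E
python3 - <<'E'
from ins import *
dx=dy=0;h=.058
st(h)
while h>.0225:
    h-=.004
    r.servo_line(tcp(h,dx,dy),speed=.03);a,fx,fy=st(h)
    if max(abs(fx),abs(fy))>8 or a>12: break
E
```

```text
0.0580 ax -2.2 x 0.5 y -1.4 dh 0.57 open 47.6 t 10.41 tq [ 0.06  0.48 -0.  ]
0.0540 ax -1.5 x 0.9 y -1.8 dh -0.40 open 47.6 t 10.69 tq [0.01 0.47 0.02]
0.0500 ax -1.9 x 0.5 y -1.5 dh -0.42 open 47.3 t 10.97 tq [-0.04  0.52 -0.03]
0.0460 ax -1.2 x -0.0 y -1.1 dh -0.38 open 47.3 t 11.26 tq [0.05 0.54 0.01]
0.0420 ax -1.9 x 0.3 y -1.5 dh -0.31 open 47.6 t 11.54 tq [0.02 0.48 0.01]
0.0380 ax -1.9 x 0.2 y -1.1 dh -0.32 open 47.4 t 11.82 tq [-0.15  0.4  -0.11]
0.0340 ax -2.1 x 1.6 y -1.2 dh -0.33 open 47.5 t 12.11 tq [-0.17  0.36 -0.18]
0.0300 ax -3.0 x 1.7 y -1.0 dh -0.31 open 47.6 t 12.39 tq [-0.24  0.29 -0.18]
0.0260 ax -3.5 x 1.3 y -0.3 dh -0.34 open 47.8 t 12.68 tq [-0.33  0.25 -0.22]
0.0220 ax -4.0 x 1.4 y 0.3 dh -0.37 open 47.4 t 12.96 tq [-0.4   0.22 -0.27]
```

```bash
python3 - <<'E'
from ins import *
h=.022
while h>-.006:
    h-=.002
    r.servo_line(tcp(h),speed=.03);a,fx,fy=st(h)
    if max(abs(fx),abs(fy))>12 or a>28: break
E
```

```text
0.0200 ax -2.0 x 1.4 y -0.4 dh -0.11 open 47.9 t 13.21 tq [-0.41  0.25 -0.24]
0.0180 ax -2.0 x 1.7 y -0.2 dh -0.07 open 47.5 t 13.46 tq [-0.38  0.22 -0.21]
0.0160 ax -0.5 x 4.0 y -1.0 dh 0.25 open 47.6 t 13.71 tq [-0.68  0.28 -0.44]
0.0140 ax 2.5 x 4.3 y -0.5 dh 0.63 open 47.9 t 13.96 tq [-0.91  0.07 -0.65]
0.0120 ax 3.4 x 5.4 y 1.4 dh 0.58 open 47.9 t 14.21 tq [-0.94 -0.01 -0.68]
0.0100 ax -0.6 x 5.2 y 1.4 dh -0.51 open 47.5 t 14.46 tq [-1.04 -0.1  -0.67]
0.0080 ax -2.2 x 5.8 y 3.2 dh -0.63 open 47.5 t 14.71 tq [-1.12 -0.32 -0.77]
0.0060 ax -4.9 x 4.7 y 2.2 dh -1.43 open 47.8 t 14.96 tq [-0.98 -0.37 -0.66]
0.0040 ax -9.5 x 4.5 y 4.5 dh -1.92 open 47.7 t 15.21 tq [-0.96 -0.67 -0.66]
0.0020 ax -6.2 x 5.0 y 2.2 dh -1.41 open 47.8 t 15.46 tq [-0.85 -0.36 -0.57]
-0.0000 ax 4.7 x 2.3 y -2.2 dh 0.38 open 47.9 t 15.71 tq [-0.65  0.63 -0.49]
-0.0020 ax 16.3 x 2.3 y -6.8 dh 2.13 open 47.5 t 15.96 tq [-0.37  1.68 -0.35]
-0.0040 ax 28.5 x 1.7 y -13.3 dh 3.90 open 47.1 t 16.21 tq [-0.16  2.69 -0.1 ]
```

The sleeve has clicked past the balls and is bearing on the collar. I'll relax, release, retreat and check.

```bash
python3 - <<'E'
from ins import *
from ov import overlay
r.servo_line(tcp(0),speed=.03);r.wait(.3);st(0)
r.let_go();st(0)
r.servo_line(tcp(.09),speed=.08);r.wait(.2);st(.09)
s=r.sense()
import cv2
a=r.snapshot("side")["frame"][130:250,220:380];b=r.snapshot("top")["frame"][150:270,240:400]
cv2.imwrite("pics/p1.png",np.hstack([cv2.resize(x,(400,300),interpolation=2) for x in(a,b)])[:,:,::-1])
E
```

```text
0.0000 ax 5.7 x -0.1 y -2.8 dh -0.01 open 47.6 t 16.79 tq [-0.    0.76 -0.1 ]
0.0000 ax 0.3 x -0.2 y 0.6 dh 0.01 open 87.8 t 17.57 tq [-0.02  0.21 -0.  ]
0.0900 ax 0.2 x 0.6 y -0.0 dh -0.53 open 87.7 t 19.05 tq [-0.    0.25  0.01]
```

View pics/p1.png

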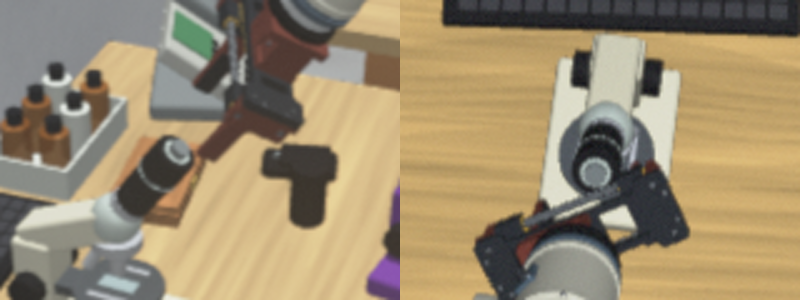

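The camera sits on the collar with its button at side crop (178,150), and the fingers are clear. Now I'll press the button.

```bash
python3 - <<'E'
from ins import *
r.grab(10);print(r.sense()["opening"])
r.servo_line(tcp(.052),speed=.06);r.wait(.1);st(.052)
h=.052
while h>.035:
    h-=.001
    r.servo_line(tcp(h),speed=.02);a,_,_=st(h)
    if a>18: break
E
```

```text
0.0001725764746206386
0.0520 ax 0.1 x 0.1 y -0.2 dh 0.59 open 0.9 t 21.38 tq [ 0.01  0.27 -0.04]
0.0510 ax -0.4 x -0.6 y 0.2 dh 0.19 open 0.8 t 21.62 tq [-0.01  0.21 -0.01]
0.0500 ax -0.5 x 0.7 y 0.6 dh -0.08 open 0.6 t 21.88 tq [ 0.03  0.26 -0.01]
0.0490 ax 0.4 x -0.2 y -0.2 dh -0.11 open 0.7 t 22.12 tq [-0.02  0.27 -0.04]
0.0480 ax 0.1 x 0.3 y 0.5 dh 0.02 open 1.0 t 22.38 tq [0.01 0.25 0.01]
0.0470 ax 2.6 x 0.3 y -0.1 dh 0.51 open 0.4 t 22.62 tq [0.07 0.19 0.03]
0.0460 ax 3.9 x -0.4 y 0.4 dh 0.33 open 0.5 t 22.88 tq [0.02 0.12 0.06]
0.0450 ax -0.1 x 0.1 y -0.2 dh -0.80 open 0.6 t 23.12 tq [-0.03  0.3   0.02]
0.0440 ax 0.2 x 0.5 y -0.2 dh -0.54 open 0.4 t 23.38 tq [-0.04  0.22 -0.  ]
0.0430 ax -0.3 x 0.2 y 0.1 dh -0.15 open 0.6 t 23.62 tq [-0.02  0.25  0.05]
0.0420 ax 0.1 x 0.0 y 0.0 dh -0.07 open 0.6 t 23.88 tq [-0.    0.23  0.02]
0.0410 ax 1.4 x 0.1 y 0.9 dh 0.30 open 0.5 t 24.12 tq [ 0.02  0.22 -0.07]
0.0400 ax 6.6 x -0.8 y -1.5 dh 1.16 open 0.5 t 24.38 tq [ 0.04  0.54 -0.02]
0.0390 ax 11.7 x -0.5 y -3.7 dh 2.15 open 0.3 t 24.62 tq [ 0.06  0.86 -0.05]
0.0380 ax 15.3 x 0.5 y -3.6 dh 3.14 open 0.4 t 24.88 tq [-0.01  1.1   0.01]
0.0370 ax 20.7 x 0.7 y -5.3 dh 4.17 open 0.5 t 25.12 tq [-0.03  1.33 -0.08]
```

The button peaked at about 4 N, snapped, then bottomed out. I'll retreat and check once more.

```bash
python3 - <<'E'
from ins import *
import cv2
r.servo_line(tcp(.12),speed=.1);r.wait(.3);st(.12)
a=r.snapshot("side")["frame"][160:250,210:330];b=r.snapshot("top")["frame"][170:260,270:390]
cv2.imwrite("pics/f1.png",np.hstack([cv2.resize(x,(400,300),interpolation=2) for x in(a,b)])[:,:,::-1])
E
```

```text
0.1200 ax -0.5 x 0.6 y 0.1 dh -0.50 open 0.4 t 26.41 tq [ 0.01  0.23 -0.03]
```

View pics/f1.png

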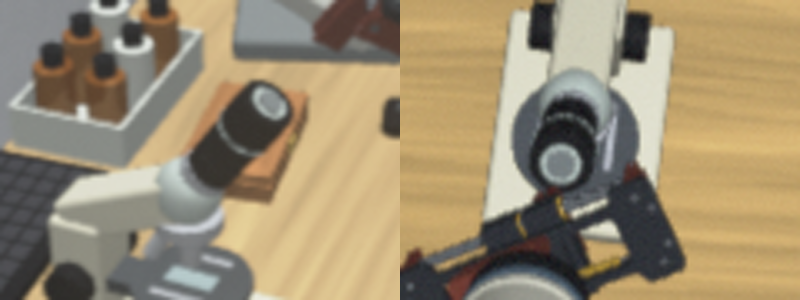

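The camera is seated on the collar with its button flush at side crop (270,100), and the gripper is clear.

```bash
python3 -c "
from station import r
print(r.hand_in())"
```

```text
the job is handed in; nothing more can be done
None
```

The camera is clicked home on the tube's collar, its power button is pushed in and staying down, the gripper is clear, and the job was handed in at about 26 s of the 51 s allowed; the hand-in call gave no verdict.

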